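# Put the block plane away in the bench cabinet

### The arm

A 7-joint arm with a two-finger parallel gripper is mounted at the origin on the work surface. World frame = base frame: x ahead of the robot, y to its left, z up, the work surface at z = 0. Lengths are in m, angles in rad, forces in N, time in s.
With the tool pointing down it reaches from about 0.35 to 0.775 m from the base axis. Payload 3.1 kg.
Tool frame: the origin (TCP) lies at the very end of the fingers, on their centre line; the grasp point (between the pads) lies tcp_to_grasp behind it (tcp_to_grasp is the distance from the TCP to the grasp point, in m); z points along the fingers, y is the line along which they close (so a half turn about z gives the same grasp; the last joint's range is limited). The gripper opens to 85 mm and grips with 20 to 120 N. Pads are 22 mm wide; open, the fingers measure 114 mm over their backs; the gripper's body (76 mm by 85 mm) begins 54 mm behind the grasp point. The pads swing forward as they close: fully open they stand 13 mm farther back than shut.
Start: joints at [1.215, 0.311, 0.014, 1.512, -0.004, 1.319, -0.027], TCP at [0.17, -0.523, 0.231] pointing down, gripper open.
Joint ranges: [-2.7, 2.7], [-0.3, 1.91], [-1.27, 1.3], [0.12, 2.57], [-1.44, 4.58], [0.2, 2.03], [-3.05, 3.05]. Speed limits (rad/s): [2.79, 2.79, 3.14, 3.14, 3.14, 3.14, 3.14].

### API

Orientations are given as a unit quaternion [x, y, z, w].
In Python, from plant import observe, get_image, camera_params, finish_job, trace, spot_point, tcp_to_grasp gives the robot as it stands.
- The arm moves only by the tool drive_tool, never from a script. Its argument "series" is text: rows parted by semicolons, each of 5 numbers parted by spaces: the shift along the world's x, y, z in mm, then the turn about the world's z in rad, then the opening, from -1 (shut) to 1 (fully open). In form: dx dy dz turn claw; .... A call has exactly 8 rows; each row is the pose to reach, as a shift and turn from the pose commanded when the call began; what a row does not reach only later rows make up. A row lasts 1/10 s, in which the tool goes at most 50 mm and 8.59 degrees, less where a joint would pass 70% of its speed; a pose out of reach is approached as far as the arm can. A call with a gripper value outside its range is refused whole. The fingers move at their own pace and stop on an object; "squeeze" is the grip in N (left out, the last holds). Time passes only in rows, so rows that repeat a pose let the fingers close, or fill a call up. It gives the time, the measured TCP pose, the force, the opening and the grip force at its end, in the units of the state.
- observe(): the state, without advancing time (a new reading comes with each control period).
- get_image(name): name is "scene" or "top" or "wrist"; returns (picture, depth): 384x512x3 uint8, red, green, blue; 384x512 float32, m along the optical axis (not along the pixel's ray), 0 where there is no reading.
- camera_params(name): a dict with "fx", "fy", "cx", "cy" (pixels), "dist" ([k1, k2, p1, p2, k3] as OpenCV has them; the pictures are not rectified), "R" (3x3) and "t" (3): a world point X has camera coordinates R X + t; the wrist camera has in their place "tool_from_camera" (4x4, takes a point from camera to tool coordinates, whose origin is the TCP and whose axes are the flange's). Camera axes: x right, y down, z forward; pixel columns grow to the right and rows downward; lengths in m; the calibration is good to about 2 mm. A picture is of the moment at which its call begins: read the wrist's pose just before it. camera_params takes no time and is no camera call.
- finish_job(): hands the job in; it is judged then, once.
Trained networks look in the newest picture that a camera, given by its name, has taken for a name from the list of things; names that differ only in an ending like _2 or _b are one class to them, and where a whole thing is asked for, a point or a joint stands for the part that bears it (a point fixed in the world has none). Each returns a list of dicts, best first, with "p" (0 to 1); they miss things now and then, are a little off and sometimes report something else, mostly with a low value. They report only what shows in the picture. A call takes as long as a camera call. They do not tell look-alikes from the thing itself.
- trace(camera, query): "pixels" (384x512 bool, what is visible of it).
- spot_point(camera, query): "location" ([x, y, z] in m, in world coordinates, good to about 4 mm: a listed point, or the origin of a listed thing).
The state is a dict: "clock": time; "joint_positions": joint angles; "qvel": joint speeds; "effort": joint torques, N m; "eef_pos": TCP position; "eef_rot": TCP orientation; "force": force on the tool from outside, world axes, zero at the start; "wrist_torque": the same for the moment, N m; "gripper_width": finger opening in m; "finger_force": force on a finger pad.
Only numpy, scipy, OpenCV 4.12 (cv2) and the standard library are available. Lean on these libraries where they do the work, as an engineer would, in place of code of your own. Each camera call takes 0.05 s, during which the arm holds its last target. There are 200 camera calls.

### The job

Put the block plane away: set it down, without dropping it, flat on its sole inside the cabinet's pulled-out tray, then push the tray home until its catch clicks, then push the green door shut until it seats on its catch. Keep the plane upright all the while, and leave the other things on the bench where they are.

Things in the scene. Friction and masses are not known exactly. Their poses are not given: they have to be found in the camera images.
- cabinet: Small plywood tool cabinet standing fixed on the bench, 250 deep (x) x 240 wide (y) x 200 mm high, clear plastic top 6 mm thick, walls 12 mm. Origin: centre of its underside; its open front is its -x side (front plane at x = -125 mm), which looks roughly towards the robot; z up. Its top rail spans the front at 184 to 200 mm height, so a hand pushing inside the front must come in tilted, below it.
- tray (a joint): Slide of the shallow wooden tray in the cabinet, in m: 0 = fully home, grows as it is drawn out along the cabinet's -x. A spring catch resists with about 6 N at 15 to 7 mm out; once past 7 mm it clicks and the catch pulls it to 0. A tray that is short of the click creeps or rests at about 15 mm. Fully home, the front of its lip stands 12 mm inside the cabinet's front plane.
- tray_floor (a point): Centre of the tray's inner floor (its top face, cork coloured), moves with the tray; same axes as the cabinet. At home it lies 5 mm forward (-x) of the cabinet's centre, 32 mm above the bench. The tray is 216 (x) x 200 mm (y) outside, walls 6 mm thick; side and rear walls rise 34 mm above its floor.
- tray_lip (a point): Middle of the top edge of the tray's front lip, on its outer (-x) face; moves with the tray. The lip is 6 mm thick, 200 mm wide, a plain upright face from 26 to 82 mm above the bench, with a thin flat brass plate in the middle: push here.
- door (a joint): Hinge of the cabinet's green door, in rad: 0 = shut, grows as it opens; it swings about the upright hinge at the cabinet's +y front edge, out to -x and on to +y (at 1.57 it stands straight out towards -x). A spring catch near its free edge resists with about 6 N there from 0.07 to 0.035 rad; past that it clicks and pulls the door to 0.
- door_hinge (a point): On the hinge line, at the outer face and mid-height of the door (100 mm above the bench). Axes turn with the door: its -y runs along the door to the free edge, its -x is the outward normal of the outer face (outer face at x = 0). Shut, its axes are the cabinet's.
- door_edge (a point): Outer face of the door at its free edge, mid-height, 240 mm along the door's -y from door_hinge. The door is 240 wide, 14 mm thick, from 4 to 196 mm above the bench; flat outside but for a flush black disc; inside, a steel tongue 22 mm wide and 30 mm long stands out near the top, 200 mm from the hinge, 160 to 172 mm above the bench.
- plane: Block plane (dark steel body, brass cap, dark wooden knob), 130 mm long (x, toe with the knob to +x), 45 mm wide (y), about 50 mm high, 0.5 to 0.8 kg. Origin: centre of its sole (underside); z up. Its straight sides, 26 mm high, are the place to grip it, across y at the middle of its length.
- sand_block: cork sanding block with reddish abrasive underneath, 112 x 64 mm, 38 mm high; origin at the centre of its underside. Bystander
- tape: yellow tape measure with a black disc on its side, 75 x 45 mm, 66 mm high; origin at the centre of its underside. Bystander
- chisel1: long orange-handled hand tool with a steel blade, 240 mm, lying. Bystander
- chisel2: shorter orange-handled hand tool with a steel blade, 220 mm, lying. Bystander
- glue: upright glue bottle with a red cap, 60 mm across, 170 mm high; origin under its centre. Bystander
- mug: blue mug, 80 mm across, 95 mm high; origin under its centre. Bystander
- pencil: blue carpenter's pencil, 170 mm long, lying. Bystander
Not all that is in view belongs to the job. What is shaped like the plane but purple or turquoise is not meant.

How it is judged:
By the outcome, as a careful person would: the job done as asked, in the order asked, and still so for the second after the job is handed in, with the robot touching nothing.
It also fails if it takes over 72 s, if anything falls off the work surface, if the arm or the gripper's body presses on something with over 40 N, if the wrist force passes 120 N, or if a joint passes its speed limit or range.

## Working session

There is one attempt and no reset: what is moved stays moved. The work goes in short steps, Python scripts to look and compute and a tool call to move; the robot and the scene stay as the last step left them, time stands still between calls to the robot, and variables do not carry over. Pictures are saved under pics/ and viewed, at most 10 in all, crops included, and the job is handed in when it is done.

Besides the shell and the picture viewer there is one more tool, called after "Call:" as a command line: name --argument value ..., lists and objects as JSON in quotes. drive_tool: Moves the arm, as the interface text tells. Its arguments: {"type":"object","properties":{"series":{"type":"string"},"squeeze":{"type":"number"}},"required":["series"]}

```bash
mkdir -p pics; ls; cat > h.py <<'E'
from plant import *
import numpy as np, cv2
def save(name,fn,crop=None,s=1):
    im,d=get_image(name)
    o=im[...,::-1]
    if crop: o=o[crop[1]:crop[3],crop[0]:crop[2]]
    if s!=1: o=cv2.resize(o,None,fx=s,fy=s,interpolation=cv2.INTER_CUBIC)
    cv2.imwrite('pics/'+fn,o); return im,d
def cloud(name,d,pose=None):
    p=camera_params(name); K=np.array([[p['fx'],0,p['cx']],[0,p['fy'],p['cy']],[0,0,1]])
    v,u=np.mgrid[:d.shape[0],:d.shape[1]]
    n=cv2.undistortPoints(np.stack([u,v],-1).reshape(-1,1,2).astype(float),K,np.array(p['dist'])).reshape(*d.shape,2)
    c=np.dstack([n*d[...,None],d])
    if 'R' in p: return (c-np.array(p['t']))@np.array(p['R'])
    T=np.array(p['tool_from_camera']); from scipy.spatial.transform import Rotation as Ro
    t=c@T[:3,:3].T+T[:3,3]
    return t@Ro.from_quat(pose[1]).as_matrix().T+np.array(pose[0])
E
python3 - <<'E'
from h import *
a,d1=save('scene','s1.png'); b,d2=save('top','t1.png')
cv2.imwrite('pics/both.png',cv2.resize(np.vstack([a,b])[...,::-1],None,fx=.78,fy=.78))
np.savez('d1.npz',s=cloud('scene',d1),t=cloud('top',d2),im=a,it=b)
print(observe(),tcp_to_grasp)
for q in ['plane','tray_floor','tray_lip','door_hinge','door_edge','cabinet']:
  for c in ['scene','top']:
    print(q,c,[(np.round(r['location'],3).tolist(),round(r['p'],2)) for r in spot_point(c,q)])
E
```

```text
pics
{'clock': 0.1, 'joint_positions': array([ 1.21527488,  0.31164571,  0.01399083,  1.5129026 , -0.0044183 ,
        1.31924032, -0.02719707]), 'qvel': array([ 3.76266768e-04, -2.24622937e-03, -5.46454382e-04, -3.95579237e-03,
       -4.96529117e-04,  2.38952064e-05, -2.16155979e-03]), 'effort': array([ 8.33947197e-04, -3.80856228e+01,  1.46405697e-01, -2.31242841e+01,
        1.21655903e-02,  8.07423145e-03, -6.82736960e-07]), 'eef_pos': array([ 0.16959531, -0.52249384,  0.23032733]), 'eef_rot': array([ 9.87708161e-01,  1.56305523e-01, -2.04592749e-04, -1.06302380e-03]), 'force': array([-0.09169778,  0.41983196, -0.36898013]), 'wrist_torque': array([ 0.02066564,  0.01663406, -0.05700843]), 'finger_force': 0.0, 'gripper_width': 0.08554977237846408} 0.0187
plane scene [([0.186, -0.317, 0.002], 0.97), ([0.371, -0.1, -0.004], 0.91), ([0.438, -0.257, 0.003], 0.56)]
plane top [([0.191, -0.311, -0.002], 0.94), ([0.434, -0.259, 0.001], 0.87), ([0.374, -0.102, 0.002], 0.69)]
tray_floor scene [([0.587, 0.056, 0.035], 0.86)]
tray_floor top [([0.588, 0.055, 0.03], 0.88)]
tray_lip scene [([0.479, 0.044, 0.077], 0.86)]
tray_lip top [([0.697, -0.372, -0.001], 0.75), ([0.479, 0.043, 0.086], 0.66)]
door_hinge scene []
door_hinge top [([0.621, 0.18, 0.104], 0.77)]
door_edge scene [([0.384, 0.218, 0.102], 0.87)]
door_edge top [([0.387, 0.222, 0.104], 0.67), ([0.435, -0.256, 0.001], 0.53), ([0.546, -0.429, -0.002], 0.51)]
cabinet scene [([0.77, 0.074, 0.001], 0.62)]
cabinet top []
```

View pics/both.png

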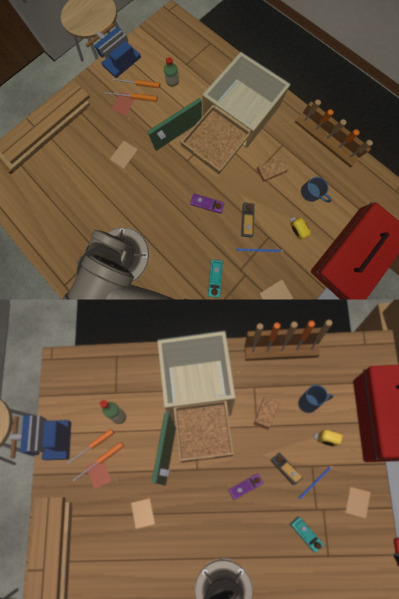

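```bash
python3 - <<'E'
from h import *
z=np.load('d1.npz')
# project three candidates
for c in ['scene','top']:
  p=camera_params(c);K=np.array([[p['fx'],0,p['cx']],[0,p['fy'],p['cy']],[0,0,1]])
  for X in [(.188,-.314,.03),(.372,-.1,.03),(.436,-.258,.03)]:
    u=cv2.projectPoints(np.array([X]),cv2.Rodrigues(np.array(p['R']))[0],np.array(p['t']),K,np.array(p['dist']))[0].ravel()
    print(c,X,u.round())
E
```

```text
scene (0.188, -0.314, 0.03) [276. 357.]
scene (0.372, -0.1, 0.03) [266. 260.]
scene (0.436, -0.258, 0.03) [318. 280.]
top (0.188, -0.314, 0.03) [395. 303.]
top (0.372, -0.1, 0.03) [316. 239.]
top (0.436, -0.258, 0.03) [368. 216.]
```

Three plane-shaped things in the scene picture: turquoise (276,357), purple (266,260), and dark steel with brass cap (318,280). The last fits the description. I'll confirm it in a crop and measure it and the cabinet.

```bash
python3 - <<'E'
from h import *
z=np.load('d1.npz'); a,b=z['im'],z['it']
ca=cv2.resize(a[245:315,285:355],(400,400),interpolation=2); cb=cv2.resize(b[180:250,333:403],(400,400),interpolation=2)
cv2.imwrite('pics/crop.png',np.hstack([ca,cb])[...,::-1])
for c,k in [('scene','s'),('top','t')]:
  get_image(c)
  P=z[k]
  for r in trace(c,'plane'):
    m=r['pixels']; Q=P[m]; Q=Q[(Q[:,2]>.012)&(Q[:,2]<.07)]
    (cx,cy),(w,h),an=cv2.minAreaRect((Q[:,:2]*1000).astype(np.float32))
    q=Q[:,:2]-np.median(Q[:,:2],0); w_,v=np.linalg.eigh(q.T@q)
    print(c,round(r['p'],2),np.argwhere(m).mean(0).round(),'rect',round(cx),round(cy),round(w),round(h),round(an,1),'pca',np.round(np.degrees(np.arctan2(v[1,1],v[0,1])),1),'z',Q[:,2].max().round(3))
    hi=Q[Q[:,2]>.043]; print('   high', hi.mean(0).round(3),len(hi))
  # cabinet/tray/door
  for q in ['tray_floor','door','cabinet']:
    for r in trace(c,q)[:1]:
      m=cv2.erode(r['pixels'].astype(np.uint8),np.ones((3,3)))>0; Q=P[m]; Q=Q[np.isfinite(Q).all(1)]
      print(c,q,round(r['p'],2),len(Q),np.percentile(Q,[2,50,98],axis=0).round(3).tolist())
      np.save(f'{c}_{q}.npy',Q)
E
```

```text
scene 0.71 [260. 266.] rect 372 -99 46 130 27.0 pca 118.2 z 0.056
   high [ 0.363 -0.082  0.047] 128
scene 0.62 [281. 318.] rect 436 -259 132 46 38.5 pca -143.1 z 0.054
   high [ 0.418 -0.272  0.047] 135
scene tray_floor 0.93 3797 [[0.477, -0.043, 0.028], [0.587, 0.056, 0.034], [0.691, 0.152, 0.083]]
scene door 0.91 1676 [[0.39, 0.166, 0.027], [0.496, 0.187, 0.139], [0.608, 0.209, 0.198]]
scene cabinet 0.75 12289 [[0.41, -0.053, 0.028], [0.67, 0.079, 0.188], [0.88, 0.204, 0.204]]
top 0.75 [217. 367.] rect 436 -256 126 45 38.3 pca -142.7 z 0.054
   high [ 0.419 -0.269  0.047] 138
top 0.74 [301. 393.] rect 192 -312 132 47 39.1 pca -140.4 z 0.054
   high [ 0.207 -0.3    0.046] 157
top 0.65 [240. 314.] rect 373 -98 45 131 27.2 pca 117.3 z 0.055
   high [ 0.364 -0.08   0.046] 144
top tray_floor 0.88 4570 [[0.477, -0.039, 0.029], [0.588, 0.056, 0.033], [0.692, 0.152, 0.082]]
top door 0.86 1370 [[0.392, 0.17, 0.034], [0.497, 0.191, 0.166], [0.608, 0.214, 0.198]]
top cabinet 0.95 13964 [[0.421, -0.041, 0.03], [0.68, 0.079, 0.198], [0.886, 0.203, 0.203]]
```

View pics/crop.png

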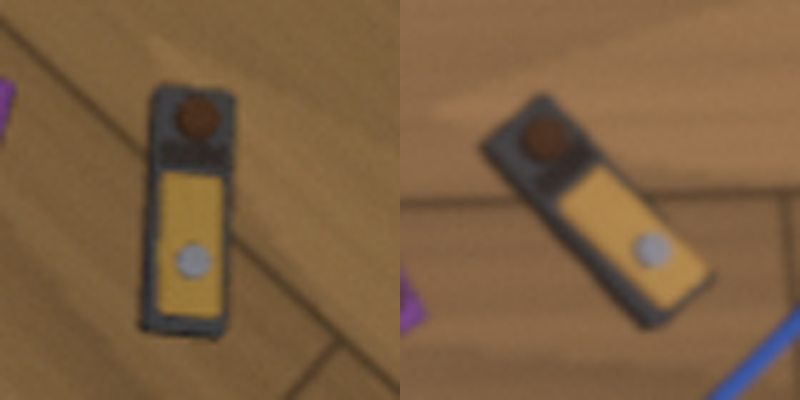

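Crop confirms it: dark steel body, brass cap, brown knob (upper end in both views), axis about 38°, centre near (0.436, -0.258). Now the cabinet fit.

```bash
python3 - <<'E'
from h import *
z=np.load('d1.npz')
for c in ['scene','top']:
  Q=np.load(f'{c}_cabinet.npy'); r=Q[(Q[:,2]>.19)&(Q[:,2]<.21)&(Q[:,0]>.6)]
  # keep away from door
  print(c,'cab',len(r),cv2.minAreaRect((r[:,:2]*1000).astype(np.float32)))
  Q=np.load(f'{c}_tray_floor.npy'); r=Q[(Q[:,2]>.025)&(Q[:,2]<.04)]
  print(c,'tray',len(r),cv2.minAreaRect((r[:,:2]*1000).astype(np.float32)))
  r=Q[(Q[:,2]>.074)]; 
  if len(r)>20: print('lip',cv2.minAreaRect((r[:,:2]*1000).astype(np.float32)))
  Q=np.load(f'{c}_door.npy'); t=Q[Q[:,2]>.19]; print('door top',cv2.minAreaRect((t[:,:2]*1000).astype(np.float32)))
print(np.round(camera_params('wrist')['tool_from_camera'],3))
# heights along finger paths: what is near plane
P=z['t'].reshape(-1,3); 
for r in spot_point('top','pencil')+spot_point('top','glue'): print(np.round(r['location'],3),r['p'])
E
```

```text
scene cab 5745 ((752.2896728515625, 69.53216552734375), (283.6125183105469, 241.09490966796875), 5.463040828704834)
scene tray 3088 ((593.3507080078125, 58.772579193115234), (192.28053283691406, 186.4512176513672), 5.242929935455322)
lip ((387.39501953125, -88.97712707519531), (469.6545715332031, 128.81900024414062), 53.90019989013672)
door top ((340.3682861328125, 33.33421325683594), (588.3782958984375, 191.2051239013672), 44.384578704833984)
top cab 7590 ((753.8662719726562, 75.21501159667969), (287.8070373535156, 238.3321075439453), 5.463040351867676)
top tray 3894 ((585.0460815429688, 56.67466735839844), (211.25770568847656, 188.72833251953125), 5.3878560066223145)
lip ((454.657470703125, 22.74303436279297), (179.3712158203125, 164.58212280273438), 37.69477462768555)
door top ((444.03271484375, 165.92816162109375), (316.0109558105469, 140.6322021484375), 26.229265213012695)
[[-0.001 -0.949 -0.316  0.081]
 [ 1.    -0.001 -0.001  0.001]
 [ 0.001 -0.316  0.949 -0.143]
 [ 0.     0.     0.     1.   ]]
[ 0.378 -0.365 -0.002] 0.56
[ 0.665  0.4   -0.   ] 0.88
[ 0.482  0.479 -0.001] 0.46
```

Call:
drive_tool --series "34 34 -8 0.05 1; 67 67 -15 0.1 1; 100 100 -22 0.15 1; 134 134 -30 0.2 1; 167 167 -38 0.25 1; 200 200 -45 0.3 1; 234 234 -52 0.349 1; 266 265 -60 0.349 1"

```text
clock: 2.1
eef_pos: [0.4374, -0.2564, 0.1715]
eef_rot: [0.945, 0.326, 0.001, 0.0]
force: [0.6, -0.5, -0.0]
gripper_width: 0.0856
finger_force: 0.0
```

Call:
drive_tool --series "0 0 0 0 1; 0 0 0 0 1; 0 0 -30 0 1; 0 0 -60 0 1; 0 0 -60 0 1; 0 0 -60 0 1; 0 0 -60 0 1; 0 0 -60 0 1"

```text
clock: 2.9
eef_pos: [0.4368, -0.2592, 0.1131]
eef_rot: [0.946, 0.325, 0.001, 0.001]
force: [0.2, -0.5, 0.4]
gripper_width: 0.0855
finger_force: 0.0
```

```bash
python3 - <<'E'
from h import *
o=observe(); im,d=save('wrist','w1.png'); P=cloud('wrist',d,(o['eef_pos'],o['eef_rot']))
print(o['clock'],o['eef_pos'],o['eef_rot'])
for r in trace('wrist','plane'):
    Q=P[r['pixels']]; Q=Q[(Q[:,2]>.012)&(Q[:,2]<.07)]
    print(r['p'],len(Q),cv2.minAreaRect((Q[:,:2]*1000).astype(np.float32)),Q[:,2].max())
print([(r['p'],np.round(r['location'],3)) for r in spot_point('wrist','plane')])
E
```

```text
2.9 [ 0.43684857 -0.25921898  0.11309792] [0.94570185 0.32503028 0.00109083 0.00146221]
0.94 7522 ((373.3493957519531, -105.80413055419922), (45.697265625, 120.42769622802734), 27.358991622924805) 0.052390989222902765
0.87 7296 ((434.6110534667969, -259.9482116699219), (129.18368530273438, 45.172828674316406), 38.41506576538086) 0.05209323065466889
0.51 43 ((248.77586364746094, -295.4950866699219), (16.266117095947266, 6.258599281311035), 66.0523452758789) 0.020043368601367156
[(0.87, array([ 0.438, -0.26 , -0.001])), (0.76, array([ 0.37 , -0.099,  0.   ])), (0.57, array([ 0.545, -0.428,  0.001]))]
```

View pics/w1.png

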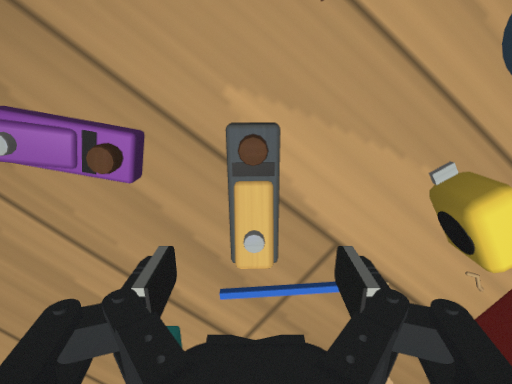

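The wrist view shows the dark plane centred (253,195) between the open fingers. The pencil (280,292) and the purple look-alike are clear of the descent.

Call:
drive_tool --series "-1 0 -30 0 1; -1 0 -60 0 1; -1 0 -85 0 1; -1 0 -100 0 1; -1 0 -106 0 1; -1 0 -110 0 1; -1 0 -110 0 1; -1 0 -110 0 1" --squeeze 60

```text
clock: 3.85
eef_pos: [0.4357, -0.2586, 0.0022]
eef_rot: [0.946, 0.325, 0.001, 0.001]
force: [0.4, 0.3, 0.5]
gripper_width: 0.0852
finger_force: 0.0
```

Call:
drive_tool --series "0 0 0 0 -1; 0 0 0 0 -1; 0 0 0 0 -1; 0 0 0 0 -1; 0 0 0 0 -1; 0 0 0 0 -1; 0 0 0 0 -1; 0 0 0 0 -1"

```text
clock: 4.65
eef_pos: [0.4356, -0.2587, 0.002]
eef_rot: [0.946, 0.325, 0.001, 0.001]
force: [-0.1, -0.8, 5.4]
gripper_width: 0.0438
finger_force: 64.3
```

Call:
drive_tool --series "0 0 5 0 -1; 0 0 15 0 -1; 0 0 30 0 -1; 0 0 55 0 -1; 0 0 80 0 -1; 0 0 105 0 -1; 0 0 120 0 -1; 0 0 120 0 -1"

```text
clock: 5.45
eef_pos: [0.4359, -0.2586, 0.1233]
eef_rot: [0.946, 0.325, 0.001, 0.002]
force: [0.5, -0.8, -5.6]
gripper_width: 0.0438
finger_force: 63.3
```

Call:
drive_tool --series "5 12 0 0.05 -1; 12 32 0 0.13 -1; 22 56 0 0.21 -1; 32 80 0 0.29 -1; 42 105 0 0.37 -1; 51 130 0 0.45 -1; 61 155 0 0.53 -1; 70 178 0 0.6 -1"

```text
clock: 6.25
eef_pos: [0.5034, -0.077, 0.1193]
eef_rot: [0.805, 0.593, -0.001, -0.002]
force: [1.0, -0.1, -5.4]
gripper_width: 0.0439
finger_force: 63.0
```

Call:
drive_tool --series "9 22 0 0.07 -1; 18 44 0 0.14 -1; 26 66 0 0.21 -1; 34 86 0 0.28 -1; 41 104 0 0.34 -1; 46 116 0 0.38 -1; 49 122 0 0.403 -1; 49 122 0 0.403 -1"

```text
clock: 7.05
eef_pos: [0.554, 0.0427, 0.1211]
eef_rot: [0.672, 0.74, 0.0, -0.0]
force: [-0.6, 0.1, -5.0]
gripper_width: 0.044
finger_force: 63.1
```

Call:
drive_tool --series "0 0 0 0 -1; 0 0 -10 0 -1; 0 0 -25 0 -1; 0 0 -40 0 -1; 0 0 -55 0 -1; 0 0 -68 0 -1; 0 0 -76 0 -1; 0 0 -76 0 -1"

```text
clock: 7.85
eef_pos: [0.5525, 0.0411, 0.0438]
eef_rot: [0.673, 0.74, -0.001, -0.001]
force: [0.2, -0.3, -4.9]
gripper_width: 0.0438
finger_force: 63.0
```

```bash
python3 - <<'E'
from h import *
a,_=save('scene','s2.png'); b,_=save('top','t2.png')
cv2.imwrite('pics/c2.png',np.hstack([cv2.resize(a[100:280,180:360],(400,400)),cv2.resize(b[20:220,170:370],(400,400))])[...,::-1])
print(observe()['eef_pos'],observe()['force'])
print([(r['p'],np.round(r['location'],3)) for r in spot_point('top','tray_lip')+spot_point('scene','tray_lip')])
E
```

```text
[0.55412254 0.04179819 0.0455059 ] [-0.59719325  0.15009972 -4.38370045]
[(0.62, array([0.477, 0.044, 0.082])), (0.23, array([0.487, 0.48 , 0.   ])), (0.78, array([0.479, 0.044, 0.081])), (0.46, array([ 0.701, -0.369,  0.003]))]
```

View pics/c2.png

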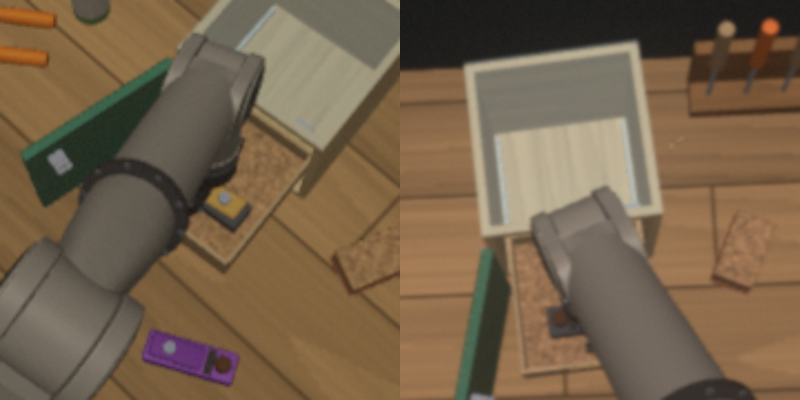

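The plane hangs inside the tray, heel at (225,205) left and toe at (560,320) right, clear of walls and door. I'll lower it gently to contact.

Call:
drive_tool --series "0 0 -2 0 -1; 0 0 -4 0 -1; 0 0 -6 0 -1; 0 0 -7 0 -1; 0 0 -8 0 -1; 0 0 -9 0 -1; 0 0 -9 0 -1; 0 0 -9 0 -1"

```text
clock: 8.85
eef_pos: [0.5538, 0.0419, 0.0363]
eef_rot: [0.673, 0.74, 0.0, 0.0]
force: [-0.0, -0.3, -5.7]
gripper_width: 0.0438
finger_force: 63.0
```

Call:
drive_tool --series "0 0 -1 0 -1; 0 0 -1 0 -1; 0 0 -2 0 -1; 0 0 -2 0 -1; 0 0 -3 0 -1; 0 0 -3 0 -1; 0 0 -3 0 -1; 0 0 -3 0 -1"

```text
clock: 9.65
eef_pos: [0.5545, 0.0419, 0.0341]
eef_rot: [0.673, 0.74, 0.001, 0.001]
force: [-0.6, 0.3, 2.2]
gripper_width: 0.0438
finger_force: 63.9
```

Call:
drive_tool --series "0 0 0 0 -0.1; 0 0 0 0 0.1; 0 0 0 0 0.3; 0 0 0 0 0.5; 0 0 0 0 0.6; 0 0 0 0 0.6; 0 0 0 0 0.6; 0 0 0 0 0.6"

```text
clock: 10.45
eef_pos: [0.5538, 0.0419, 0.0333]
eef_rot: [0.673, 0.74, -0.0, -0.0]
force: [0.0, 0.7, 0.5]
gripper_width: 0.0682
finger_force: 0.0
```

Call:
drive_tool --series "0 0 5 0 0.6; 0 0 15 0 0.6; 0 0 30 0 0.6; 0 0 50 0 0.6; 0 0 75 0 0.6; 0 0 100 0 0.6; 0 0 125 0 0.6; 0 0 125 0 0.6"

```text
clock: 11.25
eef_pos: [0.5569, 0.0428, 0.1633]
eef_rot: [0.673, 0.74, 0.004, 0.003]
force: [0.3, -0.1, -0.1]
gripper_width: 0.0685
finger_force: 0.0
```

Call:
drive_tool --series "-25 -1 0 0 0.6; -60 -3 0 0 0.6; -95 -4 0 0 0.6; -130 -6 0 0 0.8; -163 -7 0 0 1; -163 -7 -20 0 1; -163 -7 -45 0 1; -163 -7 -70 0 1" --squeeze 100

```text
clock: 12.05
eef_pos: [0.3908, 0.0346, 0.088]
eef_rot: [0.673, 0.74, 0.0, 0.001]
force: [0.4, 0.0, -0.3]
gripper_width: 0.0855
finger_force: 0.0
```

Call:
drive_tool --series "0 0 -20 0 1; 0 0 -40 0 1; 0 0 -50 0 1; 0 0 -50 0 1; 0 0 -50 0 1; 0 0 -50 0 1; 0 0 -50 0 1; 0 0 -50 0 1"

```text
clock: 12.85
eef_pos: [0.3914, 0.0348, 0.0389]
eef_rot: [0.673, 0.74, 0.0, 0.001]
force: [-0.4, -0.2, 0.4]
gripper_width: 0.0853
finger_force: 0.0
```

```bash
python3 - <<'E'
from h import *
a,d=save('scene','s3.png'); b,e=save('top','t3.png')
cv2.imwrite('pics/c3.png',np.hstack([cv2.resize(a[100:280,180:360],(400,400)),cv2.resize(b[20:220,170:370],(400,400))])[...,::-1])
print(observe()['eef_pos'],observe()['clock'])
for c,D in (('top',e),('scene',d)):
  print([(r['p'],np.round(r['location'],3)) for r in spot_point(c,'tray_lip')],[(r['p'],np.round(r['location'],3)) for r in spot_point(c,'plane')])
  r=max(trace(c,'cabinet'),key=lambda r:r['p']);Q=cloud(c,D)[r['pixels']]
  Q=Q[(Q[:,2]>.194)&(Q[:,2]<.21)]
  q=(Q[:,:2]-[.587,.056])@np.array([[.9955,-.0946],[.0946,.9955]])
  q=q[np.abs(q[:,1])<.1]; h,ed=np.histogram(q[:,0],np.arange(0.02,.34,.006)); print('cab x rel C',dict(zip(ed.round(3).tolist(),h.tolist())))
E
```

```text
[0.3910976  0.03478087 0.03863472] 12.95
[(0.6, array([0.479, 0.044, 0.083])), (0.57, array([ 0.548,  0.511, -0.001])), (0.21, array([0.483, 0.48 , 0.001]))] [(0.79, array([ 0.192, -0.309,  0.   ])), (0.72, array([0.554, 0.042, 0.033])), (0.57, array([ 0.373, -0.101,  0.001]))]
cab x rel C {0.02: 0, 0.026: 0, 0.032: 0, 0.038: 0, 0.044: 0, 0.05: 0, 0.056: 2, 0.062: 193, 0.068: 164, 0.074: 164, 0.08: 169, 0.086: 164, 0.092: 169, 0.098: 155, 0.104: 172, 0.11: 154, 0.116: 163, 0.122: 162, 0.128: 155, 0.134: 162, 0.14: 167, 0.146: 150, 0.152: 158, 0.158: 163, 0.164: 156, 0.17: 165, 0.176: 147, 0.182: 159, 0.188: 156, 0.194: 149, 0.2: 161, 0.206: 150, 0.212: 153, 0.218: 155, 0.224: 158, 0.23: 142, 0.236: 159, 0.242: 147, 0.248: 146, 0.254: 149, 0.26: 155, 0.266: 139, 0.272: 160, 0.278: 142, 0.284: 152, 0.29: 155, 0.296: 138, 0.302: 153, 0.308: 95, 0.314: 0, 0.32: 0, 0.326: 0, 0.332: 0}
[(0.86, array([0.482, 0.042, 0.08 ]))] [(0.77, array([ 0.186, -0.319,  0.002])), (0.65, array([ 0.372, -0.102, -0.002])), (0.64, array([0.623, 0.182, 0.102])), (0.6, array([0.552, 0.046, 0.034]))]
cab x rel C {0.02: 0, 0.026: 0, 0.032: 0, 0.038: 0, 0.044: 0, 0.05: 0, 0.056: 73, 0.062: 132, 0.068: 118, 0.074: 134, 0.08: 126, 0.086: 127, 0.092: 120, 0.098: 120, 0.104: 125, 0.11: 123, 0.116: 127, 0.122: 114, 0.128: 123, 0.134: 127, 0.14: 109, 0.146: 120, 0.152: 119, 0.158: 120, 0.164: 111, 0.17: 117, 0.176: 128, 0.182: 115, 0.188: 112, 0.194: 120, 0.2: 113, 0.206: 113, 0.212: 118, 0.218: 106, 0.224: 121, 0.23: 109, 0.236: 116, 0.242: 114, 0.248: 109, 0.254: 106, 0.26: 116, 0.266: 106, 0.272: 108, 0.278: 106, 0.284: 116, 0.29: 108, 0.296: 113, 0.302: 98, 0.308: 41, 0.314: 0, 0.32: 0, 0.326: 0, 0.332: 0}
```

View pics/c3.png

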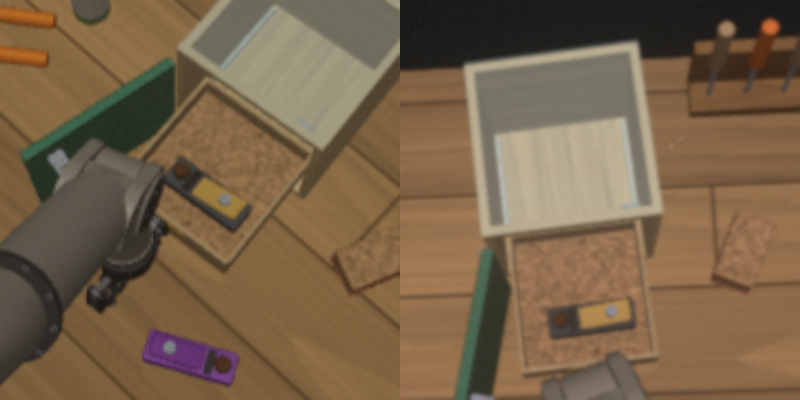

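```bash
python3 - <<'E'
from h import *
o=observe(); T=o['eef_pos']
for c in ['scene','top']:
  _,d=get_image(c); P=cloud(c,d).reshape(-1,3)
  q=(P[:,:2]-T[:2])@np.array([[.9955,-.0946],[.0946,.9955]])
  for lo in np.arange(0.06,.5,.02):
    m=(P[:,2]>lo)&(P[:,2]<lo+.02)&(np.abs(q[:,1])<.09)&(np.abs(q[:,0])<.2)
    if m.sum()>5: print(c,round(lo-T[2],3),m.sum(),'fwd',np.percentile(q[m,0],[2,98]).round(3),'y',np.percentile(q[m,1],[2,98]).round(3))
E
```

```text
scene 0.022 373 fwd [0.088 0.183] y [-0.08   0.045]
scene 0.042 122 fwd [-0.051  0.176] y [-0.083  0.039]
scene 0.062 76 fwd [-0.072  0.07 ] y [-0.016  0.013]
scene 0.082 47 fwd [-0.07  0.07] y [-0.016  0.016]
scene 0.102 124 fwd [-0.068  0.068] y [-0.012  0.011]
scene 0.122 29 fwd [-0.046  0.036] y [-0.037  0.008]
scene 0.142 45 fwd [-0.036  0.017] y [-0.037  0.004]
scene 0.162 75 fwd [-0.036  0.026] y [-0.036  0.001]
scene 0.182 26 fwd [-0.034  0.014] y [-0.035 -0.005]
scene 0.202 66 fwd [-0.033  0.028] y [-0.036 -0.007]
scene 0.222 42 fwd [-0.031  0.014] y [-0.034 -0.01 ]
scene 0.242 29 fwd [-0.029  0.016] y [-0.034 -0.016]
scene 0.262 19 fwd [-0.014  0.017] y [-0.034 -0.03 ]
scene 0.342 31 fwd [-0.033  0.047] y [-0.05 -0.03]
scene 0.362 69 fwd [-0.042  0.049] y [-0.052  0.036]
scene 0.382 302 fwd [-0.05   0.043] y [-0.053  0.043]
scene 0.402 246 fwd [-0.049  0.029] y [-0.053  0.04 ]
scene 0.422 395 fwd [-0.052  0.005] y [-0.054  0.034]
scene 0.442 242 fwd [-0.073 -0.018] y [-0.06   0.017]
top 0.022 407 fwd [0.09  0.181] y [-0.075  0.072]
top 0.042 122 fwd [0.09  0.171] y [-0.085  0.082]
top 0.362 48 fwd [-0.037  0.05 ] y [-0.026  0.052]
top 0.382 504 fwd [-0.026  0.045] y [-0.039  0.049]
top 0.402 411 fwd [-0.01   0.029] y [-0.034  0.043]
top 0.422 732 fwd [-0.053  0.005] y [-0.046  0.036]
top 0.442 508 fwd [-0.075 -0.018] y [-0.049  0.023]
```

The plane lies flat in the tray, (205,190) left and (590,317) right, and the tool stands in front of the lip. The knuckles reach 70 mm forward only below the rail height, so a straight vertical-tool push fits. Pushing now.

Call:
drive_tool --series "15 1 0 0 1; 25 2 0 0 1; 30 3 0 0 1; 35 3 0 0 1; 42 4 0 0 1; 50 5 0 0 1; 60 6 0 0 1; 70 7 0 0 1"

```text
clock: 14.15
eef_pos: [0.4611, 0.0415, 0.038]
eef_rot: [0.673, 0.74, -0.0, -0.0]
force: [-1.3, -0.4, -0.9]
gripper_width: 0.0854
finger_force: 0.8
```

Call:
drive_tool --series "12 1 0 0 1; 24 2 0 0 1; 36 3 0 0 1; 48 5 0 0 1; 60 6 0 0 1; 72 7 0 0 1; 84 8 0 0 1; 92 9 0 0 1"

```text
clock: 14.95
eef_pos: [0.5544, 0.0509, 0.0382]
eef_rot: [0.673, 0.74, 0.0, 0.0]
force: [-1.3, -1.5, 0.3]
gripper_width: 0.0856
finger_force: 0.8
```

Call:
drive_tool --series "6 1 0 0 1; 12 1 0 0 1; 17 2 0 0 1; 21 2 0 0 1; 25 2 0 0 1; 28 3 0 0 1; 30 3 0 0 1; 30 3 0 0 1"

```text
clock: 15.75
eef_pos: [0.5835, 0.054, 0.0385]
eef_rot: [0.673, 0.74, 0.0, 0.0]
force: [0.4, 0.5, -0.6]
gripper_width: 0.0854
finger_force: 0.0
```

```bash
python3 - <<'E'
from h import *
a,d=save('scene','s4.png'); b,e=save('top','t4.png')
print(observe()['eef_pos'],observe()['force'])
for c in ('top','scene'):
  for q in ['tray_lip','tray_floor']: print(c,q,[(round(r['p'],2),np.round(r['location'],3)) for r in spot_point(c,q)])
E
```

```text
[0.58336257 0.05393778 0.03859069] [-0.23347829 -1.03585131  0.0320712 ]
top tray_lip []
top tray_floor []
scene tray_lip [(0.89, array([0.64 , 0.057, 0.079]))]
scene tray_floor [(0.53, array([0.623, 0.183, 0.101]))]
```

Call:
drive_tool --series "2 0 0 0 1; 4 0 0 0 1; 6 0 0 0 1; 7 1 0 0 1; 8 1 0 0 1; 9 1 0 0 1; 10 1 0 0 1; 10 1 0 0 1"

```text
clock: 16.85
eef_pos: [0.5913, 0.0545, 0.0382]
eef_rot: [0.673, 0.74, -0.001, -0.001]
force: [-6.2, -1.2, 4.2]
gripper_width: 0.0851
finger_force: 2.7
```

Call:
drive_tool --series "2 0 0 0 1; 4 0 0 0 1; 5 0 0 0 1; 6 0 0 0 1; 7 1 0 0 1; 8 1 0 0 1; 8 1 0 0 1; 8 1 0 0 1"

```text
clock: 17.65
eef_pos: [0.601, 0.0558, 0.0383]
eef_rot: [0.673, 0.74, 0.0, 0.0]
force: [-0.2, 0.5, 0.3]
gripper_width: 0.0857
finger_force: 0.0
```

```bash
python3 - <<'E'
from h import *
a,d=save('scene','s5.png'); b,e=save('top','t5.png')
print(observe()['eef_pos'],observe()['force'],observe()['gripper_width'])
for c in ('top','scene'):
  for q in ['tray_lip','tray_floor']: print(c,q,[(round(r['p'],2),np.round(r['location'],3)) for r in spot_point(c,q)])
E
```

```text
[0.6008372  0.05582493 0.03832189] [-0.09065053  0.4392694   0.06861367] 0.08560683772114198
top tray_lip []
top tray_floor []
scene tray_lip []
scene tray_floor []
```

Resistance of 6 N, then zero: it clicked. Backing out and checking.

Call:
drive_tool --series "-10 -1 0 0 1; -30 -3 0 0 1; -60 -6 0 0 1; -90 -8 0 0 1; -120 -11 0 0 1; -150 -14 0 0 1; -170 -16 0 0 1; -170 -16 0 0 1"

```text
clock: 18.75
eef_pos: [0.4272, 0.0392, 0.0379]
eef_rot: [0.672, 0.74, -0.002, -0.001]
force: [0.8, 0.7, -0.2]
gripper_width: 0.0851
finger_force: 0.0
```

```bash
python3 - <<'E'
from h import *
a,d=save('scene','s6.png'); b,e=save('top','t6.png')
cv2.imwrite('pics/c6.png',np.hstack([cv2.resize(a[40:220,150:400],(400,400)),cv2.resize(b[20:220,170:370],(400,400))])[...,::-1])
print(observe()['eef_pos'])
for c in ('top','scene'):
  for q in ['tray_lip','tray_floor','plane','door_edge','door_hinge']: print(c,q,[(round(r['p'],2),np.round(r['location'],3)) for r in spot_point(c,q)])
E
```

```text
[0.43161803 0.03984221 0.03873189]
top tray_lip [(0.66, array([0.659, 0.062, 0.082]))]
top tray_floor []
top plane [(0.93, array([ 0.195, -0.313, -0.002]))]
top door_edge [(0.72, array([0.385, 0.222, 0.102]))]
top door_hinge [(0.93, array([0.624, 0.176, 0.102]))]
scene tray_lip [(0.75, array([0.663, 0.059, 0.079]))]
scene tray_floor [(0.16, array([0.547, 0.509, 0.004]))]
scene plane [(0.93, array([ 0.189, -0.316,  0.003])), (0.61, array([ 0.369, -0.102,  0.001]))]
scene door_edge [(0.81, array([0.384, 0.22 , 0.101]))]
scene door_hinge [(0.96, array([0.621, 0.181, 0.102]))]
```

View pics/c6.png

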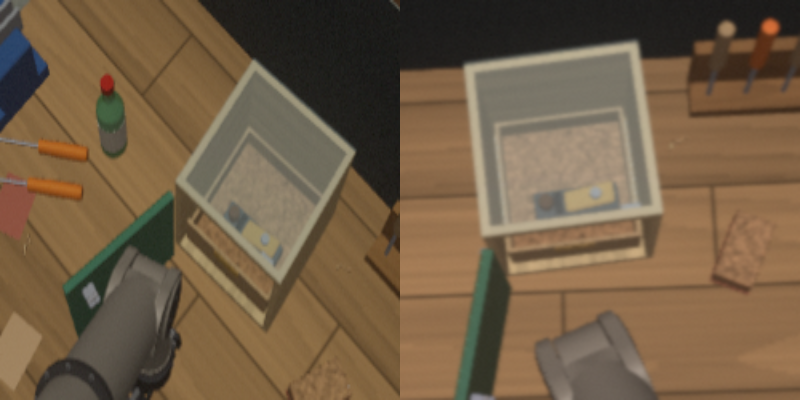

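Tray home (lip 0.66, 12 mm inside the front), plane flat inside at (250,230) left and (575,200) right. Next the door path.

```bash
python3 - <<'E'
from h import *
o=observe();print(o['eef_pos'],o['joint_positions'].round(2))
H=np.array([.622,.179]); c=.095
def A(f,g=.011,r=.2):
    d=-np.pi/2+c-f; n=np.pi+c-f
    return H+r*np.array([np.cos(d),np.sin(d)])+g*np.array([np.cos(n),np.sin(n)]), n
for f,g in [(1.841,.06),(1.841,.02)]+[(x,.011) for x in (1.84,1.7,1.6,1.5,1.4,1.3,1.2,1.1,1.0,.9,.8,.7,.6,.5,.4,.3,.25,.2,.15,.1,.07,.05,.03,.01,0)]:
    p,n=A(f,g); print(f,g,(p*1000).round(),round(n,3))
E
```

```text
[0.4309528  0.03995395 0.0382062 ] [ 0.36  0.36 -0.58  2.05  0.27  0.81 -0.29]
1.841 0.06 [436. 273.] 1.396
1.841 0.02 [429. 234.] 1.396
1.84 0.011 [427. 224.] 1.397
1.7 0.011 [422. 197.] 1.537
1.6 0.011 [422. 177.] 1.637
1.5 0.011 [423. 157.] 1.737
1.4 0.011 [426. 137.] 1.837
1.3 0.011 [431. 118.] 1.937
1.2 0.011 [438.  99.] 2.037
1.1 0.011 [447.  81.] 2.137
1.0 0.011 [458.  64.] 2.237
0.9 0.011 [470.  48.] 2.337
0.8 0.011 [484.  34.] 2.437
0.7 0.011 [499.  21.] 2.537
0.6 0.011 [516.   9.] 2.637
0.5 0.011 [533.  -0.] 2.737
0.4 0.011 [551.  -8.] 2.837
0.3 0.011 [571. -15.] 2.937
0.25 0.011 [580. -17.] 2.987
0.2 0.011 [590. -19.] 3.037
0.15 0.011 [600. -20.] 3.087
0.1 0.011 [610. -21.] 3.137
0.07 0.011 [616. -21.] 3.167
0.05 0.011 [620. -21.] 3.187
0.03 0.011 [624. -21.] 3.207
0.01 0.011 [628. -21.] 3.227
0 0.011 [630. -21.] 3.237
```

Call:
drive_tool --series "0 0 40 0 0; 0 0 85 0 -1; 0 0 130 0 -1; 0 0 175 0 -1; 0 0 220 0 -1; 0 0 230 0 -1; 0 0 230 -0.1 -1; 0 0 230 -0.276 -1" --squeeze 40

```text
clock: 20.15
eef_pos: [0.4308, 0.0398, 0.2684]
eef_rot: [0.761, 0.648, 0.0, 0.0]
force: [-0.5, 0.0, 0.6]
gripper_width: 0.0
finger_force: 0.0
```

Call:
drive_tool --series "1 30 0 0 -1; 2 70 0 0 -1; 3 110 0 0 -1; 4 150 0 0 -1; 5 190 0 0 -1; 5 225 0 0 -1; 5 245 0 0 -1; 5 245 0 0 -1"

```text
clock: 20.95
eef_pos: [0.4338, 0.2886, 0.2674]
eef_rot: [0.757, 0.653, -0.0, -0.002]
force: [-0.7, -0.4, -0.1]
gripper_width: -0.0
finger_force: 0.0
```

Call:
drive_tool --series "0 0 -20 0 -1; 0 0 -50 0 -1; 0 0 -80 0 -1; 0 0 -113 0 -1; 0 0 -113 0 -1; 0 -15 -113 0 -1; 0 -25 -113 0 -1; 0 -35 -113 0 -1"

```text
clock: 21.75
eef_pos: [0.4367, 0.2491, 0.1565]
eef_rot: [0.76, 0.65, 0.001, 0.0]
force: [0.4, -0.3, -0.6]
gripper_width: -0.0001
finger_force: 0.0
```

Call:
drive_tool --series "-4 -13 0 0 -1; -8 -25 0 0 -1; -11 -38 0 0.07 -1; -14 -53 0 0.14 -1; -14 -73 0 0.24 -1; -13 -93 0 0.34 -1; -10 -113 0 0.44 -1; -5 -132 0 0.54 -1"

```text
clock: 22.55
eef_pos: [0.4306, 0.1169, 0.1559]
eef_rot: [0.557, 0.83, 0.0, 0.001]
force: [-0.4, 0.2, -0.5]
gripper_width: -0.0001
finger_force: 0.0
```

Call:
drive_tool --series "7 -19 0 0.1 -1; 16 -37 0 0.2 -1; 27 -54 0 0.3 -1; 39 -70 0 0.4 -1; 53 -84 0 0.5 -1; 68 -97 0 0.6 -1; 85 -109 0 0.7 -1; 102 -118 0 0.8 -1"

```text
clock: 23.35
eef_pos: [0.533, -0.002, 0.1557]
eef_rot: [0.19, 0.982, -0.001, 0.0]
force: [-0.5, -0.2, 0.1]
gripper_width: -0.0002
finger_force: 0.0
```

```bash
python3 - <<'E'
from h import *
a,d=save('scene','s7.png'); b,e=save('top','t7.png')
cv2.imwrite('pics/c7.png',np.hstack([cv2.resize(a[60:260,150:350],(400,400)),cv2.resize(b[20:220,170:370],(400,400))])[...,::-1])
o=observe();print(o['eef_pos'],o['joint_positions'].round(2),o['force'])
for c in ('top','scene'):
  for q in ['door_edge','door_hinge']: print(c,q,[(round(r['p'],2),np.round(r['location'],3)) for r in spot_point(c,q)])
E
```

```text
[ 0.53454171 -0.00285859  0.15541619] [ 0.64  0.49 -0.92  1.65  0.41  1.21  0.81] [-0.79821813  1.15072806 -0.33889013]
top door_edge [(0.74, array([ 0.538, -0.048,  0.104]))]
top door_hinge [(0.66, array([0.618, 0.181, 0.101]))]
scene door_edge [(0.54, array([ 0.526, -0.042,  0.102]))]
scene door_hinge [(0.68, array([0.622, 0.182, 0.105]))]
```

View pics/c7.png

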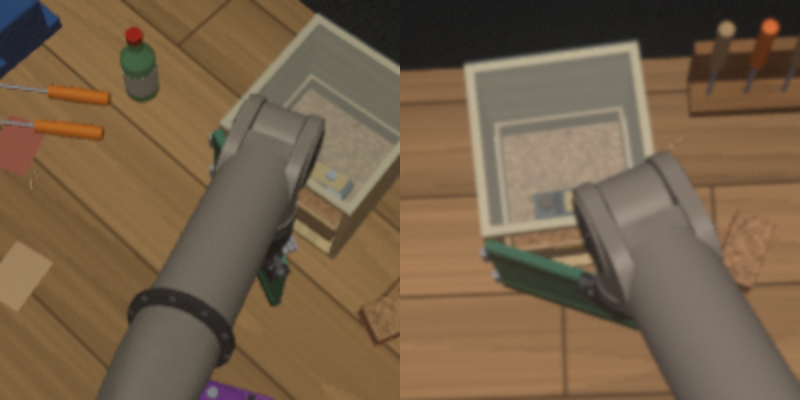

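The door follows the finger, now about 0.48 rad open. Going on to the catch.

Call:
drive_tool --series "9 -4 0 0.05 -1; 18 -8 0 0.1 -1; 28 -12 0 0.15 -1; 38 -15 0 0.2 -1; 47 -17 0 0.25 -1; 57 -19 0 0.3 -1; 66 -20 0 0.35 -1; 75 -21 0 0.39 -1"

```text
clock: 24.45
eef_pos: [0.6071, -0.0203, 0.1557]
eef_rot: [-0.003, 1.0, -0.0, -0.0]
force: [-0.7, 1.3, -0.1]
gripper_width: -0.0002
finger_force: 0.0
```

Call:
drive_tool --series "3 0 0 0.02 -1; 6 0 0 0.03 -1; 8 0 0 0.04 -1; 10 0 0 0.05 -1; 12 0 0 0.06 -1; 14 0 0 0.07 -1; 16 0 0 0.08 -1; 16 0 0 0.08 -1"

```text
clock: 25.25
eef_pos: [0.6248, -0.0212, 0.1555]
eef_rot: [-0.042, 0.999, 0.0, 0.001]
force: [-0.2, 0.3, 0.8]
gripper_width: 0.0001
finger_force: 0.0
```

Call:
drive_tool --series "2 0 0 0 -1; 3 0 0 0 -1; 4 0 0 0 -1; 5 0 0 0 -1; 5 0 0 0 -1; 5 0 0 0 -1; 5 0 0 0 -1; 5 0 0 0 -1"

```text
clock: 26.05
eef_pos: [0.6288, -0.0211, 0.1553]
eef_rot: [-0.042, 0.999, 0.0, -0.0]
force: [-0.2, -0.1, 0.1]
gripper_width: -0.0001
finger_force: 0.0
```

Call:
drive_tool --series "-5 0 0 0 -1; -15 0 0 0 -1; -35 -3 0 0 -1; -65 -6 0 0 -1; -95 -9 0 0 -1; -125 -12 20 0 -1; -155 -14 40 0 -1; -155 -14 40 0 -1"

```text
clock: 26.85
eef_pos: [0.4719, -0.0354, 0.1971]
eef_rot: [-0.042, 0.999, -0.002, 0.001]
force: [0.6, -0.2, -0.3]
gripper_width: 0.0002
finger_force: 0.0
```

```bash
python3 - <<'E'
from h import *
a,d=save('scene','s8.png'); b,e=save('top','t8.png')
cv2.imwrite('pics/c8.png',cv2.resize(np.vstack([a,b])[...,::-1],None,fx=.78,fy=.78))
o=observe();print(o['clock'],o['eef_pos'],o['force'])
for c in ('top','scene'):
  for q in ['door_edge','door_hinge','tray_lip']: print(c,q,[(round(r['p'],2),np.round(r['location'],3)) for r in spot_point(c,q)])
E
```

```text
26.95 [ 0.47401291 -0.03573188  0.19581534] [ 1.28049121 -0.67357658  0.1905784 ]
top door_edge []
top door_hinge [(0.95, array([0.621, 0.178, 0.103]))]
top tray_lip []
scene door_edge [(0.59, array([ 0.644, -0.065,  0.101]))]
scene door_hinge [(0.57, array([0.619, 0.18 , 0.098]))]
scene tray_lip []
```

View pics/c8.png

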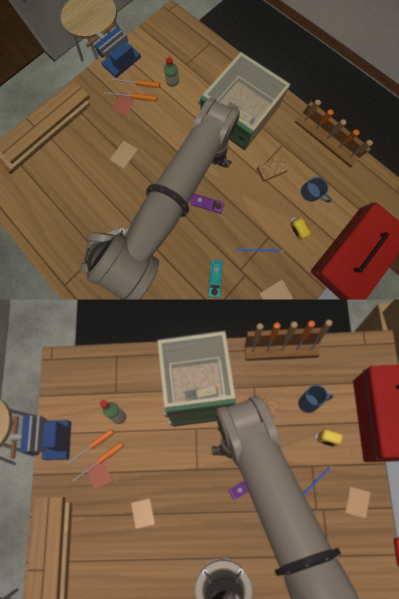

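The door stands flush across the cabinet front (green edge from (165,418) to (235,405) in the lower view), and the bystanders are where they were. One depth check of the door angle, then hand in.

```bash
python3 - <<'E'
from h import *
im,d=get_image('top'); P=cloud('top',d)
g=(im[...,1].astype(int)-im[...,0]>15)&(P[...,2]>.17)&(P[...,2]<.21)
q=(P[g][:,:2]-[.587,.056])@np.array([[.9955,-.0946],[.0946,.9955]])
q=q[np.abs(q[:,1])<.14]; 
for lo in np.arange(-.12,.12,.04):
  m=(q[:,1]>lo)&(q[:,1]<lo+.04); print(round(lo,2),m.sum(),np.median(q[m,0]).round(4) if m.any() else None)
print(observe()['clock'])
E
```

```text
-0.12 75 0.0529
-0.08 83 0.0533
-0.04 82 0.0535
0.0 81 0.0533
0.04 76 0.0535
0.08 68 0.0533
27.3
```

The door is parallel to the cabinet front to within 1 mm, so it is seated.

```bash
python3 -c "
from plant import *
print(finish_job())"
```

```text
the job is handed in; nothing more can be done
None
```

The block plane lies flat on its sole in the tray, the tray clicked home, the green door is shut on its catch, the bystanders look unmoved, and the job was handed in at about 27 s of the 72 s allowed.

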